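Park the index plunger and run the tube rack under the drip nozzle

TASK

The tube rack has to go under the drip nozzle. Without shifting the carriage yet, pull the T-handled index plunger out along its own leaning axis, turn it clockwise and let it down into its rest notch so that it stays retracted by itself with the hand off it. Then slide the carriage along its rail until it is fully home against the stop at the nozzle end, leaving the plunger parked, the rack standing in the carriage and the glassware round it where it is.

Things in the scene. Friction and masses are not known exactly. Their poses are not given: they have to be found in the camera images.
- carriage (a joint): travel of the aluminium carriage along its rail, m: 0 where the index plunger locks it (1 to 3 mm of rattle), 0.130 fully home against the stop at the nozzle end. About 3 N of drag when pushed on its centre line; no spring, it stays where it is left.
- plunger (a joint): how far the index plunger is pulled out along its axis, m: 0 engaged (carriage locked), 0.017 end of travel. A spring draws it in, 6 N at 0, 14 N at 0.017. It can be turned only when out more than 0.014, where its cross pin leaves the sleeve's deep slot. Resting on the sleeve's rim it reads 0.0135 to 0.014, seated in the rest notch 0.0105 to 0.011 (locking pin 4 mm clear).
- plunger_twist (a joint): turn of the plunger in its sleeve, rad, growing clockwise as seen looking down on the T-handle: 0 engaged (0.05 of play); rest notch centred at 1.31; a lug stops it at about 1.41. Let go at less than about 1.18 it stays up on the rim or springs back instead of seating. It cannot turn anticlockwise from 0.
- tgrip (a point): on the plunger's axis, 10 mm below the outer face of its black T-handle, a bar 64 mm long, 14 thick, 22 deep on the carriage's side. z: outward along the plunger, which leans 35 degrees from vertical, sideways away from the rail; x: along the bar; y: across it. The bar's clock angle varies. Engaged, the lugs of the 30 mm thick steel sleeve below the bar end 21 mm under this point.
- push_face (a point): on the carriage's centre line, on the outer face of the upright plate (92 wide, 46 high, 7 thick, white slick facing, top 88 mm above the bench) at its end away from the nozzle, 70 mm above the bench. x: along the rail the way the carriage must slide; y: across, towards the plunger; z up. Before the plate only the rail and its low stop (35 mm high) are in the way.
- nozzle_tip (a point): lower tip of the white drip nozzle, 136 mm above the bench, held by an arm from a thin steel post 210 mm high at the far end of the rail; fixed to the rail's base.
- tube_rack: white open tube rack, 105 x 72 x 70 mm with its tubes, loose in the carriage's shallow tray, long side along the rail. Origin: middle of its underside, 46 mm above the bench, 68 mm along x from push_face.
- bottle: clear 250 ml bottle with a blue cap, 70 mm wide, 128 mm high, standing beside the rail on the side away from the plunger. Origin: middle of its underside. Bystander.
- beaker: 250 ml glass beaker, 68 mm wide, 85 mm high, standing beside the rail on the side away from the plunger. Origin: middle of its underside. Bystander.
- flask: 125 ml conical flask, 67 mm wide, 112 mm high, standing on the plunger's side near the nozzle end. Origin: middle of its underside. Bystander.
- carriage_skew (a joint): yaw of the carriage on its rail, rad (0: square; seen from above anticlockwise positive). Its guide shoes are close together with 1 mm of play on the dovetail rail: pushed within 10 mm of the centre line it runs freely, about 20 mm off it cocks over (0.05 to 0.1) and drags heavily (10 to 20 N), 30 mm off it jams. A push on the centre line frees it again.
There are look-alikes about, which are no part of the job. What is shaped like the tube_rack but red is not meant.

How it is judged:
On the way, in this order (a step that is already met when the one before it is completed fails the run):
1. the plunger sits in its rest notch with the fingers off it, the carriage not yet shifted (value of joint plunger between 0.009 and 0.0125 m and value of joint plunger_twist above 1.1 rad and contact force between the fingers and anything else below 0.2 N and value of joint carriage below 0.012 m), for 0.3 s.
2. the carriage is fully home at the nozzle end with the plunger still parked (value of joint carriage above 0.126 m and value of joint plunger between 0.009 and 0.0125 m and value of joint plunger_twist above 1.1 rad), for 0.2 s.
At the end, for the whole second after the job is handed in: The carriage is home against the stop at the nozzle end (within 4 mm), the plunger is still seated in its rest notch (out 9 to 12.5 mm, turned more than 1.1 rad), and the rack stands upright in the carriage's tray (all of step 2 and x of tube_rack in the frame of push_face between 0.058 and 0.078 m and y of tube_rack in the frame of push_face between -0.012 and 0.012 m and z of tube_rack in the frame of push_face below -0.018 m and angle between tube_rack's own z axis and vertical below 0.1 rad); the robot touches nothing.
It fails at once if the bottle is shoved or tipped (moved over 25 mm) (distance of bottle from where it was at the start of the episode above 0.025 m).
It fails at once if the beaker is shoved or tipped (moved over 25 mm) (distance of beaker from where it was at the start of the episode above 0.025 m).
It fails at once if the flask is shoved or tipped (moved over 25 mm) (distance of flask from where it was at the start of the episode above 0.025 m).
It fails at once if the tube rack tips over 20 degrees (angle between tube_rack's own z axis and vertical above 0.35 rad).
It also fails if it takes over 54 s, if anything falls off the work surface, if the arm or the gripper's body presses on something with over 40 N, if the wrist force passes 120 N, or if a joint passes its speed limit or range.

ROBOT

A 6-joint arm with a two-finger parallel gripper is mounted at the origin on a cart in front of the work surface, level with it; the furniture and walls round the work are solid. World frame = base frame: x ahead of the robot, y to its left, z up, the work surface at z = 0. Lengths are in m, angles in rad, forces in N, time in s.
With the tool pointing down it reaches from about 0.425 to 0.95 m from the base axis. Payload 3.5 kg.
Tool frame: the origin (TCP) lies midway between the tips of the shut fingers; the grasp point (between the pads) lies 19 mm behind it; z points along the fingers, y is the line along which they close (so a half turn about z gives the same grasp; the last joint's range is limited). The gripper opens to 85 mm and grips with 20 to 120 N. Pads are 22 mm wide; open, the fingers measure 114 mm over their backs; the gripper's body (76 mm by 85 mm) begins 54 mm behind the grasp point. The pads swing forward as they close: fully open they stand 13 mm farther back than shut.
Start: joints at [1.16, 0.286, 1.577, -0, 1.279, -0.15], TCP at [0.174, 0.652, 0.231] pointing down, gripper open.
Joint ranges: [-2.77, 2.77], [-0.9, 2.22], [0.21, 2.48], [-1.53, 4.67], [0.24, 2.81], [-2.84, 2.84]. Speed limits (rad/s): [2.79, 2.79, 3.14, 3.14, 3.14, 3.14].

INTERFACE

Orientations are given as a unit quaternion [x, y, z, w].
In Python, from plant import ctrl gives the robot as it stands.
- The arm moves only by the tool send_rows, never from a script. Its argument "series" is a list that holds one entry, the list of rows, each a list of 7 numbers: the shift along the tool's x, y, z in cm, then the turn, a rotation vector about the tool's x, y, z in rad, then the opening, from -1 (shut) to 1 (fully open). In form: [[[x, y, z, rx, ry, rz, jaw], ...]]. A call has 1 to 10 rows; each row shifts and turns the commanded pose from where the row before left it, along the tool's axes as they then stand; what a row does not reach is not made up. A row lasts 1/8 s, in which the tool goes at most 62.5 mm and 10.7 degrees, less where a joint would pass 70% of its speed; a pose out of reach is approached as far as the arm can. A call is refused whole if a number of a shift passes 6.25 or a number of a turn 0.188, either way. A call with a gripper value outside its range is refused whole. The fingers move at their own pace and stop on an object; "force" is the grip in N (left out, the last holds). Time passes only in rows, so rows that do not move let the fingers close. It gives the time, the measured TCP pose, the force, the opening and the grip force at its end, in the units of the state.
- ctrl.get_state(): the state, without advancing time (a new reading comes with each control period).
- ctrl.read_camera(name): name is "side" or "top" or "wrist"; returns a dict with "img" (384x512x3 uint8, red, green, blue), "fx", "fy", "cx", "cy" (pixels), "R" (3x3) and "t" (3): a world point X has camera coordinates R X + t; the wrist camera has in their place "hand_eye" (4x4, takes a point from camera to tool coordinates, whose origin is the TCP and whose axes are the flange's). Camera axes: x right, y down, z forward; pixel columns grow to the right and rows downward; lengths in m; the calibration is good to about 2 mm. A picture is of the moment at which its call begins: read the wrist's pose just before it. There is no depth.
- ctrl.sign_off(): hands the job in; it is judged then, once.
The state is a dict: "time": time; "qpos": joint angles; "dq": joint speeds; "joint_efforts": joint torques, N m; "eef_pos": TCP position; "tcp_rot": TCP orientation; "contact_force": force on the tool from outside, world axes, zero at the start; "wrist_torque": the same for the moment, N m; "opening": opening from 0.0 (shut) to 1.0 (fully open); "finger_force": force on a finger pad.
Only numpy, scipy, OpenCV 4.12 (cv2) and the standard library are available. Lean on these libraries where they do the work, as an engineer would, in place of code of your own. Each camera call takes 0.05 s, during which the arm holds its last target. There are 200 camera calls.

## Working session

There is one attempt and no reset: what is moved stays moved. The work goes in short steps, Python scripts to look and compute and a tool call to move; the robot and the scene stay as the last step left them, time stands still between calls to the robot, and variables do not carry over. Pictures are saved under pics/ and viewed, at most 10 in all, crops included, and the job is handed in when it is done.

Besides the shell and the picture viewer there is one more tool, called after ">>>" as name([rows], argument=value, ...), one row to a line, values as JSON. send_rows: Moves the arm, as the interface text tells. Its arguments: {"type":"object","properties":{"series":{"type":"array"},"force":{"type":"number"}},"required":["series"]}

```bash
mkdir -p pics; ls; python3 - <<'E'
from plant import ctrl
import cv2,pickle
s=ctrl.get_state();print(s)
d={}
for n in("side","top","wrist"):
    c=ctrl.read_camera(n);d[n]=c
    cv2.imwrite(f"pics/{n}0.png",c["img"][:,:,::-1])
    print(n,{k:v for k,v in c.items() if k!="img"})
pickle.dump((s,d),open("d0.pkl","wb"))
E
```

```text
pics
{'time': 0.0, 'qpos': array([ 1.15999764e+00,  2.87251744e-01,  1.57818766e+00,  7.37314161e-06,
        1.27856939e+00, -1.49976208e-01]), 'dq': array([ 0.00039284, -0.00098063, -0.00031892,  0.00026637,  0.00015351,
        0.00101717]), 'joint_efforts': array([-2.10235048e-04, -4.05972612e+01, -2.92634457e+01, -1.47290311e-04,
        5.83175715e-03,  6.00945810e-06]), 'eef_pos': array([0.17375563, 0.65157558, 0.229884  ]), 'tcp_rot': array([ 1.30042864e-01,  9.91507637e-01, -1.15991393e-03, -3.37697293e-04]), 'contact_force': array([ 0.18847499, -0.21299249,  0.24267664]), 'wrist_torque': array([-0.01814157,  0.03769728,  0.01903442]), 'finger_force': 0.0, 'opening': 1.001878047585988}
side {'fx': 372.1315500743636, 'fy': 372.1315500743636, 'cx': 255.46521827214434, 'cy': 189.98178816708315, 'R': array([[ 0.92294767, -0.38445432, -0.01903867],
       [-0.23430426, -0.52186888, -0.82021606],
       [ 0.30539992,  0.76147734, -0.57173695]]), 't': array([-0.48123272,  0.30367317,  0.83971216])}
top {'fx': 410.49658183937225, 'fy': 410.49658183937225, 'cx': 255.0234592597585, 'cy': 191.04784249389627, 'R': array([[ 0.01730384, -0.99983892,  0.00476638],
       [-0.99110589, -0.01778141, -0.13188225],
       [ 0.13194576, -0.00244192, -0.99125393]]), 't': array([0.14090204, 0.5904187 , 0.9718621 ])}
wrist {'fx': 290.60025637668844, 'fy': 290.60025637668844, 'cx': 256.408581356459, 'cy': 192.1059244739769, 'hand_eye': array([[ 1.12610410e-04, -9.56289640e-01, -2.92421122e-01,
         7.47014980e-02],
       [ 9.99999132e-01, -2.76225778e-04,  1.28842322e-03,
         1.32025147e-04],
       [-1.31288003e-03, -2.92421013e-01,  9.56288778e-01,
        -1.41400248e-01],
       [ 0.00000000e+00,  0.00000000e+00,  0.00000000e+00,
         1.00000000e+00]])}
```

```bash
python3 - <<'E'
import cv2
for n in("side","top"):
    i=cv2.imread(f"pics/{n}0.png");cv2.imwrite(f"pics/{n}0b.png",cv2.resize(i,(800,600),interpolation=cv2.INTER_CUBIC))
E
```

```text
(no output)
```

View pics/side0b.png

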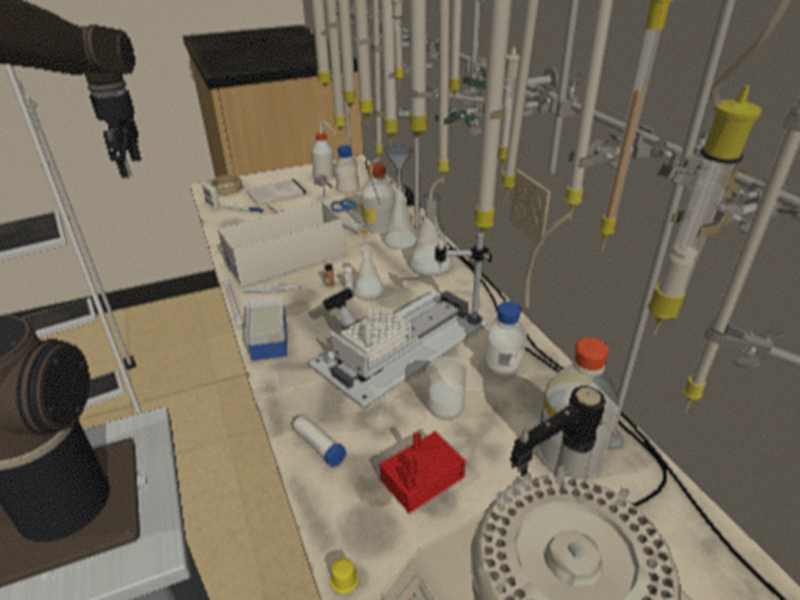

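View pics/top0b.png

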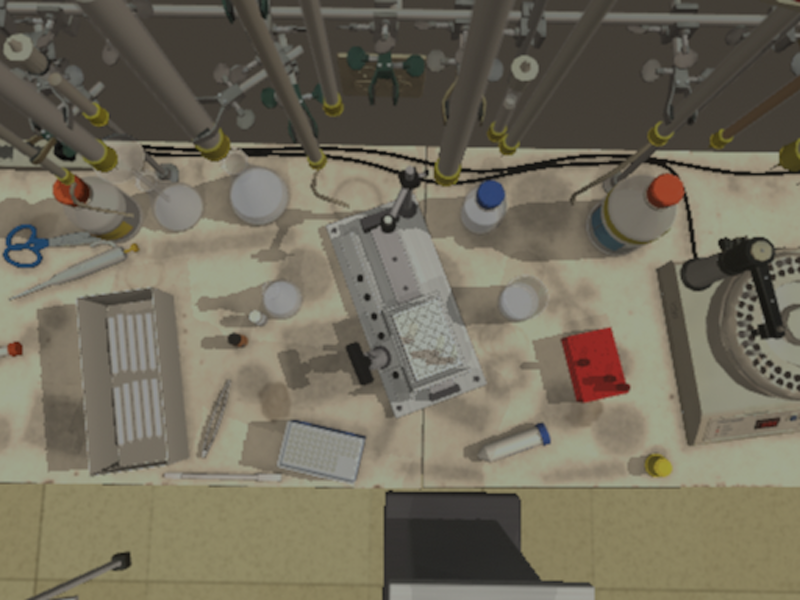

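The rack of the job is the white one on the rail (top view ~425,340). The red one (~595,365) is the look-alike. The black T-handle is at ~(360,363) in the top view and ~(338,300) in the side view. The nozzle is at ~(390,222), the bottle (485,205), the beaker (520,300) and the flask (282,298). I'll enlarge both views to confirm.

```bash
python3 - <<'E'
import cv2,numpy as np
t=cv2.imread("pics/top0.png");s=cv2.imread("pics/side0.png")
# top crop x 205..315,y 120..270 ; side crop x190..330,y140..260
a=cv2.resize(t[125:270,205:315],None,fx=4,fy=4,interpolation=cv2.INTER_CUBIC)
b=cv2.resize(s[175:260,190:280],None,fx=4,fy=4,interpolation=cv2.INTER_CUBIC)
im=np.zeros((580,800,3),np.uint8);im[:580,:440]=a;im[:340,440:800]=b
cv2.imwrite("pics/crop0.png",im)
E
```

```text
(no output)
```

View pics/crop0.png

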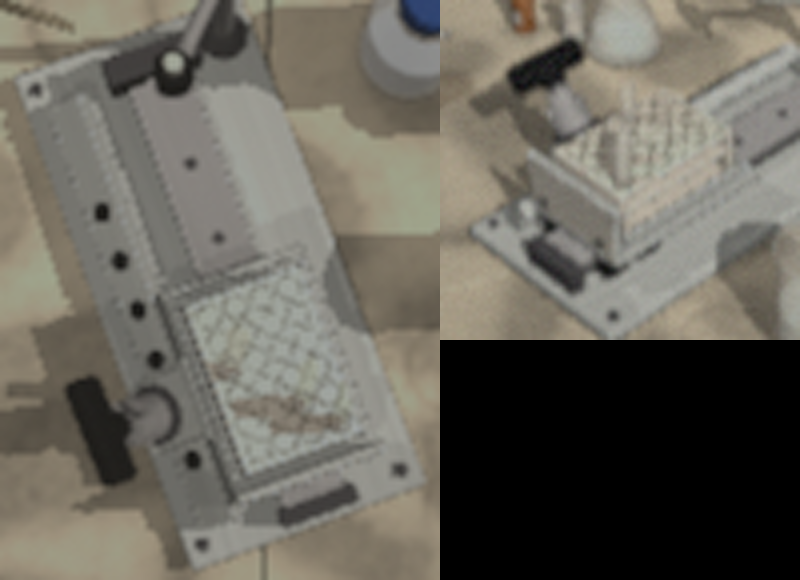

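```bash
cat > h.py <<'E'
import numpy as np
def K(c): return np.array([[c["fx"],0,c["cx"]],[0,c["fy"],c["cy"]],[0,0,1]])
def ray(c,uv):
    d=c["R"].T@np.linalg.solve(K(c),[uv[0],uv[1],1]); return -c["R"].T@c["t"],d/np.linalg.norm(d)
def onz(c,uv,z):
    o,d=ray(c,uv); return o+d*(z-o[2])/d[2]
def tri(*cu):
    A=0;b=0;L=[ray(c,u) for c,u in cu]
    for o,d in L:
        P=np.eye(3)-np.outer(d,d);A=A+P;b=b+P@o
    X=np.linalg.solve(A,b); return X,[np.linalg.norm(np.cross(X-o,d)) for o,d in L]
def proj(c,X):
    p=K(c)@(c["R"]@X+c["t"]); return p[:2]/p[2]
E
cat > m.py <<'E'
import pickle,numpy as np
from h import *
np.set_printoptions(precision=4,suppress=True)
s,d=pickle.load(open("d0.pkl","rb"));T,S=d["top"],d["side"]
ft=lambda x,y:(205+x/4-.375,125+y/4-.375); fs=lambda x,y:(190+(x-440)/4-.375,175+y/4-.375)
print("bar",tri((T,ft(100,431)),(S,fs(546,66))))
print("bar end far",tri((T,ft(82,381)),(S,fs(577,52))), "near",tri((T,ft(120,481)),(S,fs(514,82))))
for z in(0,.012): print("base dir",z,onz(T,ft(35,90),z),onz(T,ft(202,545),z),onz(T,ft(400,470),z))
for p in((530,152),(622,205)): print("plate top side",onz(S,fs(*p),.088))
for p in((235,497),(378,442)): print("plate top top",onz(T,ft(*p),.088))
print("nozzle",onz(T,ft(173,65),.136))
print("sleeve",tri((T,ft(158,415)),(S,fs(568,118))))
b=lambda x,y:(x*.64,y*.64)
for n,p,z in(("bottle cap",(490,194),.128),("beaker",(520,300),.085),("flask",(283,296),.112)): print(n,onz(T,b(*p),z))
E
python3 m.py
```

```text
bar (array([0.4843, 0.2078, 0.0955]), [np.float64(0.0005873310232481796), np.float64(0.0005873310232481575)])
bar end far (array([0.5124, 0.2192, 0.093 ]), [np.float64(9.959665800095419e-05), np.float64(9.959665800093873e-05)]) near (array([0.4563, 0.1956, 0.0973]), [np.float64(0.0007412410059863777), np.float64(0.0007412410059863806)])
base dir 0 [0.7059 0.2611 0.    ] [0.4169 0.1479 0.    ] [0.4656 0.0241 0.    ]
base dir 0.012 [0.703  0.2599 0.012 ] [0.4173 0.148  0.012 ] [0.4654 0.0256 0.012 ]
plate top side [0.4462 0.1243 0.088 ]
plate top side [0.4848 0.0461 0.088 ]
plate top top [0.4476 0.1299 0.088 ]
plate top top [0.4805 0.0478 0.088 ]
nozzle [0.689  0.1697 0.136 ]
sleeve (array([0.4921, 0.1762, 0.0677]), [np.float64(0.002611644019885821), np.float64(0.0026116440198856784)])
bottle cap [0.7331 0.0198 0.128 ]
beaker [ 0.5827 -0.0314  0.085 ]
flask [0.5788 0.3201 0.112 ]
```

```bash
cat >> h.py <<'E'
from scipy.spatial.transform import Rotation as Ro
th=0.374
def frame(th=th,clock=0.06):
    e1=np.array([np.cos(th),np.sin(th),0]);lat=np.array([-np.sin(th),np.cos(th),0])
    a=np.sin(np.radians(35))*lat+np.array([0,0,np.cos(np.radians(35))])
    e2=np.cross(a,e1); bx=np.cos(clock)*e1+np.sin(clock)*e2
    return e1,lat,a,bx
def tool(bx,a): return Ro.from_matrix(np.c_[-bx,np.cross(a,-1*-bx),-a]) if 0 else Ro.from_matrix(np.c_[-bx,np.cross(-a,-bx),-a])
def plan(s,p,R,n,pd=2,rd=3):
    p0=np.array(s["eef_pos"]);R0=Ro.from_quat(s["tcp_rot"])
    for i in range(n):
        k=n-i
        rv=np.round((R0.inv()*R).as_rotvec()/k,rd); dx=np.round(R0.inv().apply(p-p0)*100/k,pd)
        print([*map(float,dx),*map(float,rv)])
        p0=p0+R0.apply(dx/100);R0=R0*Ro.from_rotvec(rv)
E
python3 - <<'E'
from h import *
from plant import ctrl
s=ctrl.get_state();e1,lat,a,bx=frame();R=tool(bx,a);print(R.as_matrix().round(2))
plan(s,np.array([.4843,.2078,.0955])+.09*a,R,14,1,2)
E
```

```text
[[-0.91 -0.35  0.21]
 [-0.41  0.74 -0.53]
 [ 0.03 -0.57 -0.82]]
[-2.7, -2.2, 0.4, 0.04, -0.01, -0.05]
[-2.6, -2.3, 0.6, 0.04, -0.01, -0.05]
[-2.5, -2.4, 0.7, 0.04, -0.01, -0.05]
[-2.4, -2.5, 0.8, 0.04, -0.01, -0.05]
[-2.2, -2.6, 0.9, 0.04, -0.01, -0.05]
[-2.1, -2.7, 1.0, 0.04, -0.01, -0.05]
[-2.0, -2.7, 1.2, 0.05, -0.01, -0.05]
[-1.8, -2.7, 1.3, 0.04, -0.01, -0.05]
[-1.6, -2.8, 1.5, 0.05, -0.01, -0.04]
[-1.5, -2.8, 1.6, 0.04, -0.02, -0.05]
[-1.4, -2.7, 1.8, 0.05, -0.01, -0.04]
[-1.2, -2.7, 1.9, 0.04, -0.02, -0.05]
[-1.1, -2.7, 2.0, 0.05, -0.01, -0.04]
[-0.9, -2.7, 2.2, 0.04, -0.02, -0.05]
```

>>> send_rows([
  [[-2.7,-2.2,0.4,0.04,-0.01,-0.05,1],[-2.6,-2.3,0.6,0.04,-0.01,-0.05,1],[-2.5,-2.4,0.7,0.04,-0.01,-0.05,1],[-2.4,-2.5,0.8,0.04,-0.01,-0.05,1],[-2.2,-2.6,0.9,0.04,-0.01,-0.05,1],[-2.1,-2.7,1.0,0.04,-0.01,-0.05,1],[-2.0,-2.7,1.2,0.05,-0.01,-0.05,1],[-1.8,-2.7,1.3,0.04,-0.01,-0.05,1],[-1.6,-2.8,1.5,0.05,-0.01,-0.04,1]],
])

```text
time: 1.27
eef_pos: [0.3616, 0.3966, 0.1917]
tcp_rot: [-0.091, 0.977, -0.192, 0.022]
contact_force: [0.4, -0.3, 0.7]
opening: 1.003
finger_force: 0.0
```

>>> send_rows([
  [[-1.5,-2.8,1.6,0.04,-0.02,-0.05,1],[-1.4,-2.7,1.8,0.05,-0.01,-0.04,1],[-1.2,-2.7,1.9,0.04,-0.02,-0.05,1],[-1.1,-2.7,2.0,0.05,-0.01,-0.04,1],[-0.9,-2.7,2.2,0.04,-0.02,-0.05,1],[0,0,0,0,0,0,0.2]],
])

```text
time: 2.02
eef_pos: [0.4654, 0.2547, 0.1689]
tcp_rot: [-0.205, 0.932, -0.295, 0.047]
contact_force: [-1.2, 0.4, -0.5]
opening: 0.817
finger_force: 0.0
```

```bash
python3 - <<'E'
from h import *
from plant import ctrl
import cv2,pickle
s=ctrl.get_state();c=ctrl.read_camera("wrist");t=ctrl.read_camera("top")
pickle.dump((s,c,t),open("d1.pkl","wb"))
np.set_printoptions(precision=4,suppress=True)
print(s)
H=c["hand_eye"];Rt=Ro.from_quat(s["tcp_rot"]).as_matrix()
Rc=(Rt@H[:3,:3]).T;tc=-Rc@(Rt@H[:3,3]+s["eef_pos"])
print(proj(dict(c,R=Rc,t=tc),np.array([.4843,.2078,.0955])))
cv2.imwrite("pics/w1.png",cv2.resize(c["img"][:,:,::-1],(800,600),interpolation=cv2.INTER_CUBIC))
E
```

```text
{'time': 2.025, 'qpos': array([ 0.5733,  0.1622,  1.9317, -0.6295,  1.2526, -1.1653]), 'dq': array([ 0.034 , -0.0071, -0.0209,  0.0297,  0.0094,  0.0169]), 'joint_efforts': array([ -0.7689, -32.3895, -25.9589,  -1.2308,   0.5265,  -0.0737]), 'eef_pos': array([0.4654, 0.2547, 0.1689]), 'tcp_rot': array([-0.2052,  0.932 , -0.2951,  0.047 ]), 'contact_force': array([-1.1956,  0.4254, -0.4843]), 'wrist_torque': array([0.2498, 0.1036, 0.0077]), 'finger_force': 0.0, 'opening': 0.8172106459345931}
[255.5812 196.9007]
```

View pics/w1.png

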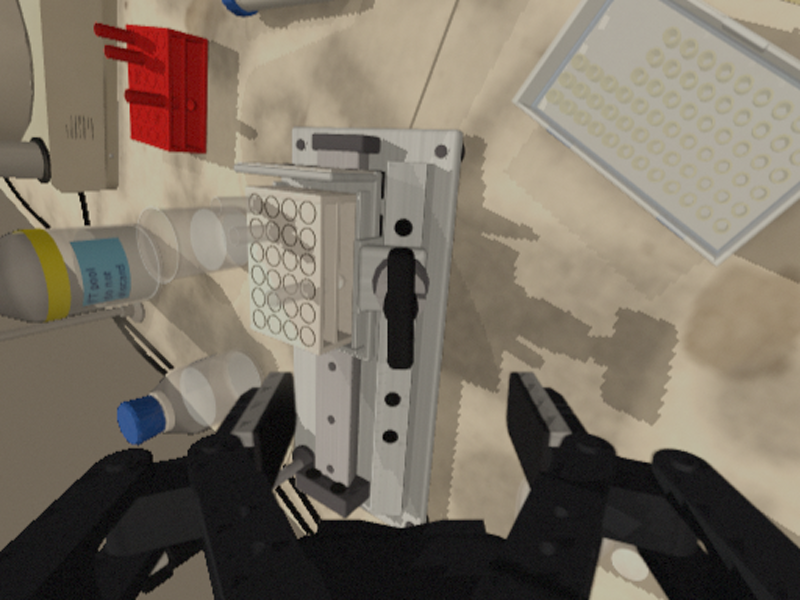

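The wrist view shows the T-bar at (400,248)-(400,368). It is vertical in the picture, so it lines up with the tool, and its centre (256,197) in raw pixels matches the triangulation. Going in.

```bash
python3 - <<'E'
from h import *
from plant import ctrl
s=ctrl.get_state();e1,lat,a,bx=frame();R=tool(bx,a)
print(s["eef_pos"],(Ro.from_quat(s["tcp_rot"]).inv()*R).as_rotvec(),s["opening"])
plan(s,np.array([.4843,.2078,.0955])-.015*a,R,7,1,3)
E
```

```text
[0.46543395 0.25632687 0.16987026] [ 0.00462413  0.00339032 -0.0005365 ] 0.6511685004974904
[0.0, -0.0, 1.5, 0.001, 0.0, -0.0]
[0.0, -0.0, 1.5, 0.001, 0.001, -0.0]
[0.0, -0.0, 1.5, 0.001, 0.0, -0.0]
[0.0, -0.0, 1.5, 0.0, 0.001, -0.0]
[0.0, -0.0, 1.5, 0.001, 0.0, -0.0]
[0.0, -0.0, 1.5, 0.0, 0.001, -0.0]
[0.0, -0.0, 1.6, 0.001, 0.0, -0.001]
```

>>> send_rows([
  [[0,0,1.5,0.001,0,0,0.1],[0,0,1.5,0.001,0.001,0,0.1],[0,0,1.5,0.001,0,0,0.1],[0,0,1.5,0,0.001,0,0.1],[0,0,1.5,0,0,0,0.1],[0,0,1.5,0,0,0,0.1],[0,0,1.5,0,0,0,0.1],[0,0,0,0,0,0,0.1]],
])

```text
time: 3.12
eef_pos: [0.4873, 0.1994, 0.0826]
tcp_rot: [-0.206, 0.931, -0.297, 0.046]
contact_force: [-0.4, -0.5, 0.3]
opening: 0.55
finger_force: 0.0
```

```bash
python3 - <<'E'
from h import *
from plant import ctrl
import cv2
s=ctrl.get_state();c=ctrl.read_camera("wrist");S=ctrl.read_camera("side")
e1,lat,a,bx=frame();R=tool(bx,a);print(s["eef_pos"],s["contact_force"],R.inv().apply(s["eef_pos"]-np.array([.4843,.2078,.0955])))
im=np.zeros((384,800,3),np.uint8);im[:,:512]=c["img"];im[:288,512:]=cv2.resize(S["img"][160:250,180:270],(288,288),interpolation=cv2.INTER_CUBIC)
cv2.imwrite("pics/w2.png",im[:,:,::-1])
E
```

```text
[0.487303   0.19936847 0.0825566 ] [-0.42849575 -0.48847243  0.32033913] [0.00027871 0.00011296 0.01573372]
```

View pics/w2.png

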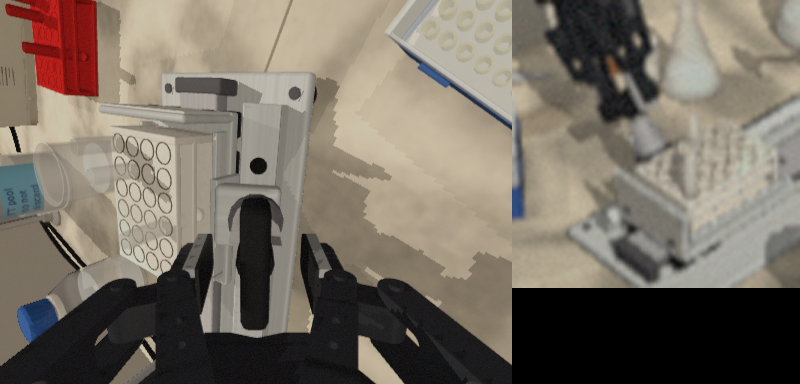

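The bar (255,195–325) sits centred between the open pads. Closing on it.

>>> send_rows([
  [[0,0,0,0,0,0,-1],[0,0,0,0,0,0,-1],[0,0,0,0,0,0,-1],[0,0,0,0,0,0,-1],[0,0,0,0,0,0,-1]],
], force=70)

```text
time: 3.85
eef_pos: [0.4885, 0.2007, 0.0848]
tcp_rot: [-0.206, 0.931, -0.297, 0.049]
contact_force: [0.5, 1.7, 4.4]
opening: 0.149
finger_force: 69.1
```

>>> send_rows([
  [[0,0,-0.4,0,0,0,-1],[0,0,-0.4,0,0,0,-1],[0,0,-0.4,0,0,0,-1],[0,0,-0.2,0,0,0,-1],[0,0,-0.2,0,0,0,-1],[0,0,0,0,0,0,-1]],
])

```text
time: 4.6
eef_pos: [0.4827, 0.207, 0.0937]
tcp_rot: [-0.207, 0.931, -0.297, 0.045]
contact_force: [2.6, -6.3, -8.6]
opening: 0.15
finger_force: 68.2
```

```bash
cat > st.py <<'E'
from h import *
from plant import ctrl
np.set_printoptions(precision=4,suppress=True)
s=ctrl.get_state();e1,lat,a,bx=frame();R=tool(bx,a)
print(s["time"],"rel",R.inv().apply(s["eef_pos"]-np.array([.4843,.2078,.0955])),"rv",(R.inv()*Ro.from_quat(s["tcp_rot"])).as_rotvec(),"F",R.inv().apply(s["contact_force"]),"T",R.inv().apply(s["wrist_torque"]),s["opening"],s["finger_force"])
E
python3 st.py
```

```text
4.6 rel [0.0017 0.001  0.0016] rv [-0.0005  0.0025 -0.0036] F [-0.0709 -0.6726 10.9916] T [ 0.0061 -0.6198 -0.0542] 0.14971269002813323 68.19518566131592
```

>>> send_rows([
  [[0,0,-0.2,0,0,0,-1],[0,0,-0.2,0,0,0,-1],[0,0,-0.1,0,0,0,-1],[0,0,0,0,0,0,-1]],
])

```text
time: 5.1
eef_pos: [0.4814, 0.2093, 0.0972]
tcp_rot: [-0.207, 0.931, -0.297, 0.045]
contact_force: [2.3, -7.9, -9.7]
opening: 0.148
finger_force: 68.2
```

```bash
python3 st.py
```

```text
5.1 rel [ 0.0021  0.0011 -0.0028] rv [-0.0004  0.0034 -0.0041] F [ 0.7878 -1.0898 12.6549] T [ 0.013  -0.7206 -0.0454] 0.14785699198390306 68.19239616394043
```

>>> send_rows([
  [[0,0,-0.1,0,0,0,-1],[0,0,0,0,0,0.08,-1],[0,0,0,0,0,0.1,-1],[0,0,0,0,0,0.1,-1],[0,0,0,0,0,0,-1]],
])

```text
time: 5.72
eef_pos: [0.4812, 0.2096, 0.098]
tcp_rot: [-0.074, 0.951, -0.288, 0.086]
contact_force: [3.4, -8.0, -10.6]
opening: 0.154
finger_force: 68.1
```

```bash
python3 st.py
```

```text
5.725 rel [ 0.0022  0.0009 -0.0037] rv [0.0006 0.0037 0.2765] F [-0.1807 -1.0359 13.6618] T [ 0.1093 -0.6928  0.0072] 0.15367136570204093 68.14998149871826
```

>>> send_rows([
  [[0,0,0,0,0,0.14,-1],[0,0,0,0,0,0.14,-1],[0,0,0,0,0,0.14,-1],[0,0,0,0,0,0.14,-1],[0,0,0,0,0,0.14,-1],[0,0,0,0,0,0.14,-1],[0,0,0,0,0,0.12,-1],[0,0,0,0,0,0.08,-1],[0,0,0,0,0,0,-1]],
])

```text
time: 6.85
eef_pos: [0.481, 0.2087, 0.0984]
tcp_rot: [0.408, 0.862, -0.209, 0.218]
contact_force: [3.5, -10.8, -10.6]
opening: 0.148
finger_force: 68.3
```

```bash
python3 st.py
```

```text
6.85 rel [ 0.0027  0.0002 -0.0035] rv [0.0055 0.0033 1.3161] F [ 0.874  -3.1643 15.2175] T [ 0.5784 -0.4494  0.0336] 0.14812582664379706 68.25566053390503
```

>>> send_rows([
  [[0,0,0.2,0,0,0,-1],[0,0,0.2,0,0,0,-1],[0,0,0.15,0,0,0,-1],[0,0,0.1,0,0,0,-1],[0,0,0,0,0,0,-1]],
])

```text
time: 7.48
eef_pos: [0.4832, 0.206, 0.0944]
tcp_rot: [0.408, 0.862, -0.208, 0.219]
contact_force: [1.8, -7.2, -5.4]
opening: 0.148
finger_force: 69.0
```

```bash
python3 st.py
```

```text
7.475 rel [ 0.0017 -0.0003  0.0016] rv [0.0043 0.0015 1.3166] F [ 1.119  -2.8589  8.6169] T [ 0.6064 -0.2162 -0.0272] 0.1478386200966798 69.00759816169739
```

>>> send_rows([
  [[0,0,0.1,0,0,0,-1],[0,0,0.1,0,0,0,-1],[0,0,0,0,0,0,-1]],
])

```text
time: 7.85
eef_pos: [0.4843, 0.2057, 0.0942]
tcp_rot: [0.408, 0.862, -0.207, 0.219]
contact_force: [1.6, -6.0, -1.1]
opening: 0.15
finger_force: 69.7
```

```bash
python3 st.py
```

```text
7.85 rel [ 0.0008 -0.0008  0.0022] rv [ 0.0031 -0.0001  1.3179] F [ 0.9748 -4.3104  4.4461] T [ 0.6342 -0.02    0.0158] 0.15037731774311813 69.6944510936737
```

>>> send_rows([
  [[0,0,0.1,0,0,0,-1],[0,0,0,0,0,0,0.1],[0,0,0,0,0,0,0.1],[0,0,0,0,0,0,0.1],[0,0,0,0,0,0,0.1],[0,0,0,0,0,0,0.1]],
])

```text
time: 8.6
eef_pos: [0.4853, 0.2072, 0.0942]
tcp_rot: [0.408, 0.862, -0.205, 0.22]
contact_force: [0.1, 0.2, 0.2]
opening: 0.55
finger_force: 0.0
```

>>> send_rows([
  [[0,0,-1,0,0,0,0.1],[0,0,-2,0,0,0,0.1],[0,0,-2,0,0,0,0.1],[0,0,-2,0,0,0,0.1],[0,0,-2,0,0,0,0.1],[0,0,0,0,0,0,0.1]],
])

```text
time: 9.35
eef_pos: [0.467, 0.2565, 0.1702]
tcp_rot: [0.408, 0.862, -0.203, 0.221]
contact_force: [0.8, -1.0, -0.2]
opening: 0.546
finger_force: 0.0
```

```bash
python3 st.py; python3 - <<'E'
from plant import ctrl
import cv2,numpy as np,pickle
d={n:ctrl.read_camera(n) for n in("wrist","side","top")};pickle.dump(d,open("d3.pkl","wb"))
im=np.zeros((600,800,3),np.uint8);im[:384,:512]=d["wrist"]["img"]
im[:288,512:]=cv2.resize(d["side"]["img"][160:250,180:270],(288,288),interpolation=cv2.INTER_CUBIC)
im[300:600,512:]=cv2.resize(d["top"]["img"][180:280,205:301],(288,300),interpolation=cv2.INTER_CUBIC)
cv2.imwrite("pics/w3.png",im[:,:,::-1])
E
```

```text
9.35 rel [-0.0016 -0.0006 -0.0908] rv [-0.0052 -0.0046  1.3207] F [-0.3745 -0.8625  0.8882] T [-0.3005 -0.0334  0.0027] 0.5464251030025048 0.0
```

View pics/w3.png

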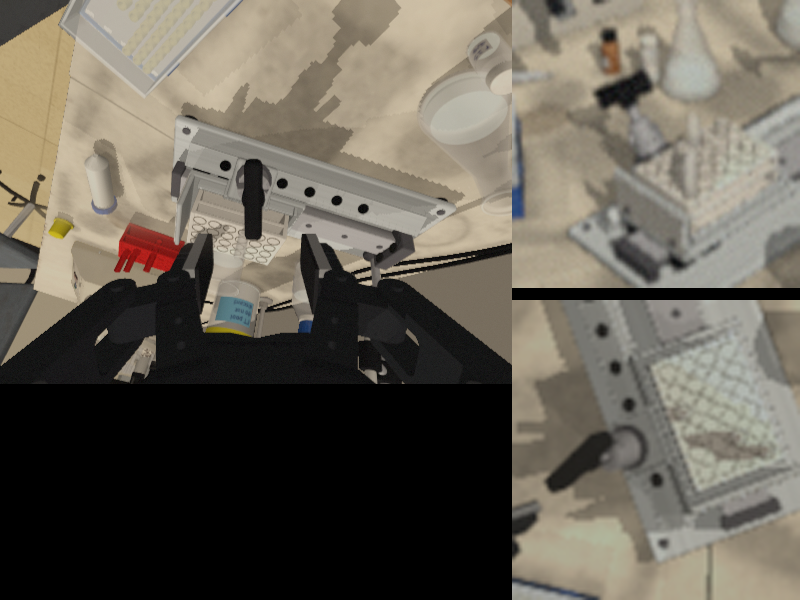

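The bar now stands about 1.32 rad clockwise and stayed there with the hand off it, and the carriage has not moved. Next I'll refine the centre line and plan the push.

```bash
cat >> m.py <<'E'
print("-----")
e1,lat,a,bx=frame();pf=np.array([.4648,.087,.07])
def rel(n,X): print(n,"along %.4f lat %.4f"%((X-pf)@e1,(X-pf)@lat))
for q in((190,298),(300,252),(372,432),(245,475)): rel("rack",onz(T,ft(*q),.112))
for q in((279,518),(357,490)): rel("stop",onz(T,ft(*q),.035))
rel("farstop L",onz(T,ft(107,68),.035))
for q in((530,152),(622,205)): rel("pl",onz(S,fs(*q),.088))
for q in((235,497),(378,442)): rel("pl",onz(T,ft(*q),.088))
rel("nozzle",onz(T,ft(173,65),.136))
E
python3 m.py | sed -n '/-----/,$p'; python3 - <<'E'
from h import *
from plant import ctrl
s=ctrl.get_state();e1,lat,a,bx=frame();R=Ro.from_matrix(np.c_[-e1,lat,[0,0,-1]])
print(np.linalg.det(R.as_matrix()),s["qpos"])
p=np.array([.4648,.087,.2])-.034*e1
plan(s,p,R,12,1,2)
E
```

```text
-----
rack along 0.1139 lat 0.0313
rack along 0.1168 lat -0.0368
rack along 0.0070 lat -0.0383
rack along 0.0095 lat 0.0372
stop along -0.0223 lat 0.0246
stop along -0.0231 lat -0.0258
farstop L along 0.2765 lat 0.0266
pl along -0.0037 lat 0.0415
pl along 0.0037 lat -0.0454
pl along -0.0003 lat 0.0462
pl along 0.0003 lat -0.0422
nozzle along 0.2389 lat -0.0050
0.9999999999999997 [ 0.57410846  0.16578841  1.93173966 -0.63322656  1.25101965  0.15698489]
[-0.9, -1.1, 0.5, -0.04, 0.03, -0.1]
[-0.8, -1.2, 0.4, -0.04, 0.03, -0.1]
[-0.7, -1.3, 0.4, -0.04, 0.03, -0.1]
[-0.6, -1.4, 0.3, -0.05, 0.03, -0.1]
[-0.4, -1.5, 0.2, -0.04, 0.03, -0.1]
[-0.3, -1.5, 0.1, -0.05, 0.03, -0.1]
[-0.1, -1.6, 0.1, -0.04, 0.03, -0.1]
[0.0, -1.6, -0.0, -0.05, 0.03, -0.1]
[0.2, -1.5, -0.1, -0.05, 0.04, -0.1]
[0.3, -1.5, -0.1, -0.04, 0.03, -0.11]
[0.5, -1.5, -0.2, -0.05, 0.04, -0.1]
[0.7, -1.4, -0.2, -0.04, 0.03, -0.11]
```

>>> send_rows([
  [[-0.9,-1.1,0.5,-0.04,0.03,-0.1,-1],[-0.8,-1.2,0.4,-0.04,0.03,-0.1,-1],[-0.7,-1.3,0.4,-0.04,0.03,-0.1,-1],[-0.6,-1.4,0.3,-0.05,0.03,-0.1,-1],[-0.4,-1.5,0.2,-0.04,0.03,-0.1,-1],[-0.3,-1.5,0.1,-0.05,0.03,-0.1,-1]],
])

```text
time: 10.25
eef_pos: [0.4499, 0.1651, 0.1836]
tcp_rot: [0.121, 0.979, -0.111, 0.12]
contact_force: [1.1, -0.4, 0.3]
opening: 0.003
finger_force: 0.0
```

>>> send_rows([
  [[-0.1,-1.6,0.1,-0.04,0.03,-0.1,-1],[0,-1.6,0,-0.05,0.03,-0.1,-1],[0.2,-1.5,-0.1,-0.05,0.04,-0.1,-1],[0.3,-1.5,-0.1,-0.04,0.03,-0.11,-1],[0.5,-1.5,-0.2,-0.05,0.04,-0.1,-1],[0.7,-1.4,-0.2,-0.04,0.03,-0.11,-1],[0,0,0,0,0,0,-1]],
])

```text
time: 11.12
eef_pos: [0.4338, 0.0734, 0.1993]
tcp_rot: [-0.186, 0.983, 0.0, 0.001]
contact_force: [0.7, 0.2, 0.2]
opening: -0.005
finger_force: 0.0
```

```bash
cat > st2.py <<'E'
from h import *
from plant import ctrl
np.set_printoptions(precision=4,suppress=True)
s=ctrl.get_state();e1,lat,a,bx=frame();R=Ro.from_matrix(np.c_[-e1,lat,[0,0,-1]])
d=s["eef_pos"]-np.array([.4648,.087,0])
print(s["time"],"along %.4f lat %.4f z %.4f"%(d@e1,d@lat,d[2]),"rv needed",(Ro.from_quat(s["tcp_rot"]).inv()*R).as_rotvec(),"F",s["contact_force"]@e1,s["contact_force"]@lat,s["contact_force"][2],s["opening"],s["qpos"])
E
python3 st2.py; python3 - <<'E'
from plant import ctrl
import cv2,numpy as np
im=np.zeros((384,1024,3),np.uint8)
im[:,:512]=ctrl.read_camera("wrist")["img"];im[:,512:]=ctrl.read_camera("side")["img"]
cv2.imwrite("pics/w4.png",cv2.resize(im[:,:,::-1],(800,300)))
E
```

```text
11.125 along -0.0339 lat -0.0014 z 0.1993 rv needed [-0.0001  0.0019 -0.0006] F 0.6925526090204345 -0.04993155878179589 0.18973141664704535 -0.004754762302174963 [-0.0643 -0.2273  2.1625  0.0008  1.2046 -2.0088]
```

View pics/w4.png

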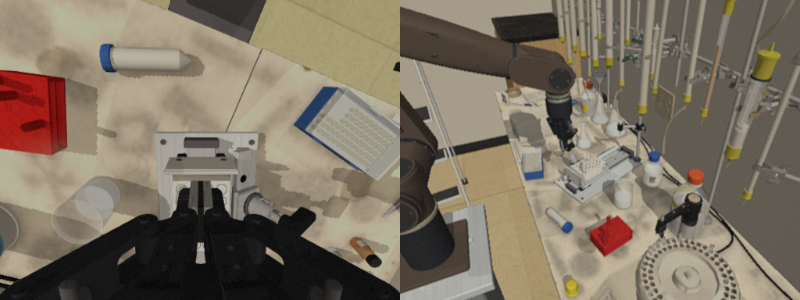

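>>> send_rows([
  [[0,0.1,2.5,0,0,0,-1],[0,0,2.5,0,0,0,-1],[0,0,2.5,0,0,0,-1],[0,0,2,0,0,0,-1],[0,0,2,0,0,0,-1],[0,0,2,0,0,0,-1],[0,0,0,0,0,0,-1]],
])

```text
time: 12.1
eef_pos: [0.4318, 0.0765, 0.0632]
tcp_rot: [-0.188, 0.982, 0.001, -0.001]
contact_force: [0.4, -0.3, -0.3]
opening: 0.001
finger_force: 0.0
```

```bash
python3 st2.py
```

```text
12.1 along -0.0345 lat 0.0023 z 0.0632 rv needed [ 0.0016 -0.0012  0.0043] F 0.2921800488613811 -0.41513398273044877 -0.27289024616858315 0.0005043451110716057 [-0.0574 -0.0217  2.2603  0.0013  0.9047 -2.0073]
```

>>> send_rows([
  [[-0.8,-0.2,0,0,0,0,-1],[-0.7,0,0,0,0,0,-1],[-0.5,0,0,0,0,0,-1],[-0.5,0,0,0,0,0,-1],[-0.5,0,0,0,0,0,-1],[-0.5,0,0,0,0,0,-1]],
])

```text
time: 12.85
eef_pos: [0.4671, 0.0868, 0.065]
tcp_rot: [-0.188, 0.982, 0.0, 0.001]
contact_force: [-2.7, -1.1, 0.6]
opening: 0.001
finger_force: 1.5
```

```bash
python3 st2.py
```

```text
12.85 along 0.0021 lat -0.0010 z 0.0650 rv needed [-0.0001  0.0024  0.004 ] F -2.8933392807391223 -0.058464709562877415 0.5989091342492043 0.0009865886456503238 [-0.0307  0.0563  2.1768  0.0011  0.9063 -1.9803]
```

>>> send_rows([
  [[-0.7,0,0,0,0,0,-1],[-0.9,0,0,0,0,0,-1],[-1,0,0,0,0,0,-1],[-1,0,0,0,0,0,-1],[-1,0,0,0,0,0,-1],[-1,0,0,0,0,0,-1],[-1,0,0,0,0,0,-1],[-1,0,0,0,0,0,-1],[-0.8,0,0,0,0,0,-1],[-0.6,0,0,0,0,0,-1]],
])

```text
time: 14.1
eef_pos: [0.5514, 0.1202, 0.0655]
tcp_rot: [-0.188, 0.982, 0.0, 0.002]
contact_force: [-3.3, -1.1, -1.8]
opening: 0.003
finger_force: 1.5
```

```bash
python3 st2.py
```

```text
14.1 along 0.0927 lat -0.0007 z 0.0655 rv needed [-0.0003  0.0034  0.0041] F -3.4573266452556926 0.1339852307042042 -1.831362025983675 0.0029699035949277107 [ 0.0345  0.2401  1.9647  0.0011  0.9334 -1.9151]
```

>>> send_rows([
  [[-0.5,0,0,0,0,0,-1],[-0.5,0,0,0,0,0,-1],[-0.5,0,0,0,0,0,-1],[-0.4,0,0,0,0,0,-1],[-0.4,0,0,0,0,0,-1],[-0.3,0,0,0,0,0,-1],[-0.2,0,0,0,0,0,-1],[0,0,0,0,0,0,-1]],
])

```text
time: 15.1
eef_pos: [0.5698, 0.1286, 0.0631]
tcp_rot: [-0.189, 0.982, -0.0, -0.009]
contact_force: [-17.2, -8.1, 6.7]
opening: 0.004
finger_force: 9.9
```

```bash
python3 st2.py
```

```text
15.1 along 0.1130 lat 0.0003 z 0.0631 rv needed [ 0.0028 -0.0172  0.0055] F -18.927898946423078 -1.2464315692926142 6.684461446865418 0.0038420228611718873 [ 0.0495  0.2928  1.9038 -0.0035  0.9622 -1.8988]
```

Wrist force rose to 19 N, probably the stop. I'll back off and check.

>>> send_rows([
  [[1.5,0,0,0,0,0,-1],[2.5,0,0,0,0,0,-1],[2,0,-2,0,0,0,-1],[1,0,-4,0,0,0,-1],[1,0,-4,0,0,0,-1],[0,0,-4,0,0,0,-1],[0,0,-2,0,0,0,-1],[0,0,0,0,0,0,-1]],
])

```text
time: 16.1
eef_pos: [0.5041, 0.1009, 0.2285]
tcp_rot: [-0.188, 0.982, -0.0, 0.006]
contact_force: [0.2, -0.3, -0.2]
opening: 0.0
finger_force: 0.0
```

```bash
python3 - <<'E'
from plant import ctrl
import cv2,numpy as np,pickle
d={n:ctrl.read_camera(n) for n in("side","top","wrist")};pickle.dump(d,open("d5.pkl","wb"))
a=cv2.resize(d["top"]["img"][110:260,205:335],(520,600),interpolation=cv2.INTER_CUBIC)
b=cv2.resize(d["side"]["img"][150:250,210:310],(280,280),interpolation=cv2.INTER_CUBIC)
im=np.zeros((600,800,3),np.uint8);im[:,:520]=a;im[:280,520:]=b;im[300:510,520:]=cv2.resize(d["wrist"]["img"],(280,210))
cv2.imwrite("pics/e5.png",im[:,:,::-1])
E
```

View pics/e5.png

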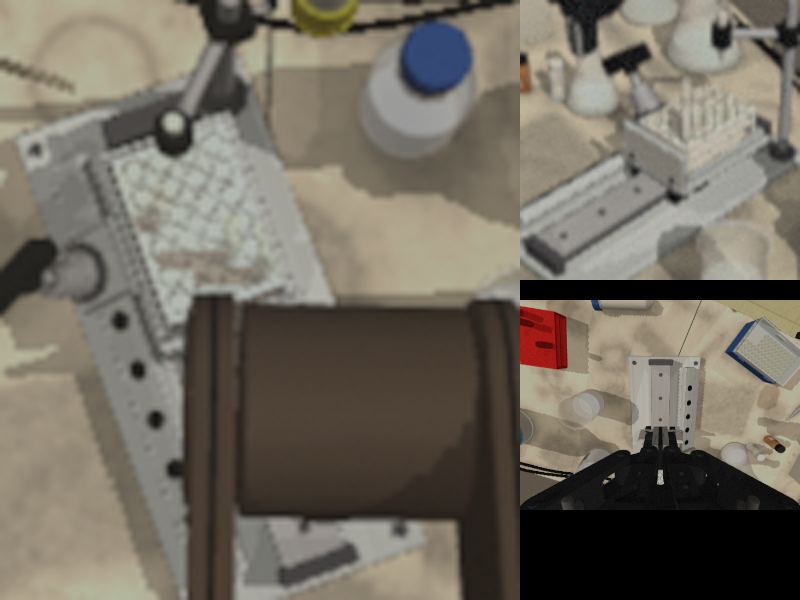

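```bash
python3 - <<'E'
from h import *
import pickle,cv2
T0=pickle.load(open("d3.pkl","rb"))["top"];T1=pickle.load(open("d5.pkl","rb"))["top"]
e1,lat,a,bx=frame()
g0,g1=[cv2.cvtColor(T["img"],cv2.COLOR_RGB2GRAY) for T in(T0,T1)]
# sleeve+carriage wing patch, and rack patch in T0
for n,(x0,y0,x1,y1),z in(("sleeve",(237,220,252,240),.055),("rack",(253,198,290,222),.112)):
    m=cv2.matchTemplate(g1[130:250,200:300],g0[y0:y1,x0:x1],cv2.TM_CCOEFF_NORMED)
    _,v,_,(mx,my)=cv2.minMaxLoc(m)
    w=m[max(my-1,0):my+2,max(mx-1,0):mx+2]
    sx=sy=0
    if w.shape==(3,3):
        sx=(w[1,2]-w[1,0])/(2*(2*w[1,1]-w[1,2]-w[1,0]));sy=(w[2,1]-w[0,1])/(2*(2*w[1,1]-w[2,1]-w[0,1]))
    D=onz(T1,(200+mx+sx,130+my+sy),z)-onz(T0,(x0,y0),z)
    print(n,v,"along %.4f lat %.4f"%(D@e1,D@lat))
E
```

```text
sleeve 0.7956072688102722 along 0.1333 lat -0.0008
rack 0.4995463192462921 along 0.1264 lat -0.0007
```

Displacement is about 0.13 ± 0.004 m, and the picture shows the rack upright under the nozzle with the plunger parked. A second, firmer push will confirm it is against the stop.

>>> send_rows([
  [[0,0,4,0,0,0,-1],[0,0,4,0,0,0,-1],[0,0,4,0,0,0,-1],[0,0,2,0,0,0,-1],[0,0,2,0,0,0,-1],[-2,0,0.4,0,0,0,-1],[-2,0,0,0,0,0,-1],[0,0,0,0,0,0,-1]],
])

```text
time: 17.25
eef_pos: [0.5396, 0.1157, 0.06]
tcp_rot: [-0.188, 0.982, 0.0, 0.001]
contact_force: [0.2, -0.3, 0.2]
opening: 0.001
finger_force: 0.0
```

```bash
python3 st2.py
```

```text
17.25 along 0.0801 lat -0.0006 z 0.0600 rv needed [0.0004 0.0016 0.0045] F 0.07657224527907987 -0.3169896948393513 0.20879128417663628 0.0007189221006961338 [ 0.0269  0.225   1.9957  0.0012  0.9195 -1.923 ]
```

>>> send_rows([
  [[-1,0,0,0,0,0,-1],[-1,0,0,0,0,0,-1],[-1,0,0,0,0,0,-1],[-0.3,0,0,0,0,0,-1],[0,0,0,0,0,0,-1]],
])

```text
time: 17.88
eef_pos: [0.5702, 0.1277, 0.0613]
tcp_rot: [-0.188, 0.982, 0.0, 0.001]
contact_force: [-0.6, -0.7, -0.1]
opening: -0.004
finger_force: 0.2
```

```bash
python3 st2.py
```

```text
17.875 along 0.1130 lat -0.0006 z 0.0613 rv needed [-0.0002  0.0026  0.0041] F -0.8438803640656555 -0.38550585648927244 -0.06810393607115042 -0.0035648783638925186 [ 0.0465  0.2861  1.9164  0.0009  0.9366 -1.9029]
```

>>> send_rows([
  [[-0.4,0,0,0,0,0,-1],[-0.4,0,0,0,0,0,-1],[-0.4,0,0,0,0,0,-1],[0,0,0,0,0,0,-1]],
])

```text
time: 18.38
eef_pos: [0.5693, 0.1293, 0.057]
tcp_rot: [-0.189, 0.982, -0.0, -0.016]
contact_force: [-25.3, -11.3, 9.6]
opening: -0.003
finger_force: 14.2
```

```bash
python3 st2.py
```

```text
18.375 along 0.1127 lat 0.0012 z 0.0570 rv needed [ 0.0054 -0.0308  0.0062] F -27.693145190235203 -1.2992321524280896 9.550342089443248 -0.00279610598857776 [ 0.0516  0.308   1.898  -0.0058  0.9665 -1.8959]
```

The carriage didn't move at 28 N, so it is hard against the stop. Retreating.

>>> send_rows([
  [[1.5,0,0,0,0,0,-1],[2.5,0,0,0,0,0,-1],[2,0,-2,0,0,0,-1],[1,0,-4,0,0,0,-1],[0,0,-4,0,0,0,-1],[0,0,-3,0,0,0,-1],[0,0,0,0,0,0,-1],[0,0,0,0,0,0,-1]],
])

```text
time: 19.38
eef_pos: [0.5155, 0.1062, 0.1904]
tcp_rot: [-0.188, 0.982, 0.0, 0.001]
contact_force: [-1.0, 0.9, -1.4]
opening: 0.001
finger_force: 0.0
```

```bash
python3 st2.py; python3 -c "
from plant import ctrl
print(ctrl.sign_off())"
```

```text
19.375 along 0.0543 lat -0.0006 z 0.1904 rv needed [0.0001 0.0026 0.004 ] F -0.6242771577354214 1.2304339975567828 -1.360205212447022 0.0005562098408118207 [ 0.0098 -0.0057  1.9797  0.0012  1.1652 -1.9395]
the job is handed in; nothing more can be done
None
```

I parked the plunger in its rest notch, pushed the carriage home (it did not move under a 28 N check push), and handed the job in at 19.4 s; the rack stood upright under the nozzle when last pictured, before that push, and the hand-in returned no verdict.

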